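# Key up the bench vise

### The job

Take the T-handled key from its wooden holder and fit it into the keyed socket on top of the blue bench vise, turning it lightly under gentle pressure until it drops fully home. Then turn it clockwise until the moving jaw has closed firmly on the wooden block in the vise, without forcing it, and let go, leaving the key standing in the socket. Leave the other things on the bench alone, and move the jaw only with the key.

Things in the scene. Friction and masses are not known exactly. Their poses are not given: they have to be found in the camera images.
- key: Loose steel key, about 0.25 kg, 128 mm tall, standing upright in the holder. Origin at the centre of its foot, z up the shank, x along the handle bar. Foot: a solid plus-shaped (four-wing) tang, two crossed plates each 36 mm long, 6 mm thick, 24 mm tall, along the key's x and y; above it a 22 mm collar and a 15 mm round shank.
- key_foot (a point): Centre of the underside of the key's tang (the key's origin).
- key_bar (a point): Middle of the key's dark wooden handle bar (90 mm along the key's x, 18 mm wide in y, 20 mm high), 118 mm above the foot: where to grip, across the 18 mm.
- holder: Fixed wooden block 85 x 85 x 40 mm with a round hole, 43 mm wide and 25 mm deep, in its top; the key stands in it on its foot, 15 mm above the bench, at any yaw. Origin under its centre.
- vise: Fixed blue bench vise, base 120 (x) x 225 (y) x 25 mm, origin under its centre, z up. It clamps along its y: fixed jaw at its -y end (face at y = -75 mm), moving jaw nearer the middle, and at its +y end a 70 x 70 mm housing, 80 mm high, with the key socket in its dark top. Jaws are 72 mm high.
- socket (a point): Centre of the socket's mouth on top of the vise's housing, 80 mm above the bench, fixed. A 6 mm wide 45 degree lead-in, then a round bore 39 mm wide.
- lands (a point): In the socket 8 mm below its mouth, on its axis: height of the flat lands of the screw head, cut by a plus-shaped slot 10 mm wide, 10 mm deep (floor 18 mm below the mouth). A misaligned key rests on the lands; aligned within about 0.13 rad (it fits every 90 degrees) it drops 10 mm. The slot's start angle is unknown: 0 to 0.5 rad clockwise (from above) of the vise's x and y axes. Fixed point, does not turn.
- screw (a point): On the socket's axis at the slot's floor, 18 mm below the mouth; fixed. The screw turns with 0.15 N m friction, more than a light press drags round. Clockwise from above closes the jaw 8 mm per rad; it meets the wooden block after 0.5 to 1.2 rad, then resistance climbs steeply (0.08 N m per 10 N of clamping). 0.3 N m in all is firm; the friction keeps it closed. It can turn back (anticlockwise) 0.5 rad or more from the start before its stop.
- jaw: The vise's moving jaw, 100 mm wide (x) and 15 mm thick, on two rods; slides along the vise's y, towards -y to close. Origin: starts 0 to 4 mm to the -y side of the vise's origin, moves with the jaw; 8.5 to 9.5 mm when closed on the block.
- batten: Loose plain wooden block 130 (x) x 76 (y) x 40 mm, 0.2 kg, lying on the vise's bed 25 mm above the bench, between the jaws, close to the fixed jaw, 4 to 10 mm short of the moving one. Origin under its centre.
- awl_block: Bystander: loose wooden block 75 x 75 x 40 mm with a wood-handled awl stuck upright in it, 127 mm tall in all. Origin under its centre.
- offcut: Bystander: grooved wooden offcut 74 x 50 x 19 mm lying flat.
- hammer: Bystander: hammer lying on the bench.
- chisel: Bystander: slim straight hand tool lying on the bench.
- glue: Bystander: white bottle 60 mm wide, 160 mm tall.
- spray: Bystander: can 60 mm wide, 170 mm tall.
- screwbox: Bystander: cardboard box 110 x 80 x 50 mm.
- pot: Bystander: dark steel cup 80 mm wide, 100 mm tall.
Things that resemble listed ones, but are neither listed nor needed, are in the scene too. What is shaped like the batten but purple or yellow is not meant.

How it is judged:
On the way, in this order (a step that is already met when the one before it is completed fails the run):
1. the key has dropped fully home in the socket: foot at least 15.5 mm below the mouth, within 4 mm of its centre, upright (z of key_foot in the frame of socket below -0.0155 m and horizontal distance between key_foot and socket below 0.004 m and angle between key's own z axis and vertical below 0.12 rad), for 0.2 s.
2. the moving jaw has closed on the wooden block with at least 5 N (contact force between jaw and batten above 5 N), for 0.2 s.
At the end, for the whole second after the job is handed in: The key stands at rest in the socket, its foot at least 15.5 mm below the mouth, within 4 mm of its centre and within 0.12 rad of upright; the wooden block lies flat on the vise's bed, within 5 mm of its height, with the jaw pressing on it with at least 5 N (all of step 1 and contact force between jaw and batten above 5 N and z of batten in the frame of vise between 0.02 and 0.03 m and linear speed of key below 0.02 m/s); the robot touches nothing.
It fails at once if before it starts to drop into the slot (foot less than 10 mm below the mouth), the key is pressed on the vise with more than 45 N (contact force between key and vise above 45 N and z of key_foot in the frame of socket above -0.01 m).
It fails at once if the key is forced against the vise with more than 100 N (contact force between key and vise above 100 N).
It fails at once if the robot pushes the jaw itself (over 5 N) (contact force between any of the fingers, the arm and jaw above 5 N).
It fails at once if another thing on the bench is moved more than 30 mm (distance of any of offcut, hammer, chisel, glue, spray, screwbox, pot, awl_block from where it was at the start of the episode above 0.03 m).
It also fails if it takes over 72 s, if anything falls off the work surface, if the arm or the gripper's body presses on something with over 40 N, if the wrist force passes 120 N, or if a joint passes its speed limit or range.

### The arm

A 7-joint arm with a two-finger parallel gripper is mounted at the origin on the work surface. World frame = base frame: x ahead of the robot, y to its left, z up, the work surface at z = 0. Lengths are in m, angles in rad, forces in N, time in s.
With the tool pointing down it reaches from about 0.35 to 0.9 m from the base axis. Payload 8.1 kg.
Tool frame: the origin (TCP) lies where the fingers leave the gripper's body, on its centre line; the fingertips stand 66 mm ahead of it and the grasp point (between the pads) lies 47 mm ahead of it (arm.tip_reach is the distance from the TCP to the fingertips, in m); z points along the fingers, y is the direction in which the jaws open and shut (so a half turn about z gives the same grasp; the last joint's range is limited). The gripper opens to 92 mm and grips with 3 to 60 N. Pads are 19 mm wide; open, the fingers measure 130 mm over their backs; the gripper's body (75 mm by 190 mm) begins 47 mm behind the grasp point.
Start: joints at [1.132, 0.434, 0.025, 1.573, -0.012, 1.134, -0.075], TCP at [0.206, -0.59, 0.292] pointing down, gripper open.
Joint ranges: [-2.62, 2.62], [-0.44, 2.09], [-1.27, 1.32], [0.08, 2.57], [-1.32, 4.46], [0.12, 2], [-2.74, 2.74]. Speed limits (rad/s): [2.22, 2.22, 3.01, 3.01, 3.14, 3.14, 3.14].

### API

Orientations are given as a rotation vector (axis times angle).
In Python, from cell import arm gives the robot as it stands.
- The arm moves only by the tool carry_out, never from a script. Its argument "plan" is a list of rows, each a list of 5 numbers: the shift along the world's x, y, z in cm, then the turn about the world's z in rad, then the finger opening in cm, from 0 to 9.18. In form: [[tx, ty, tz, spin, fingers], ...]. A call has 1 to 20 rows; each row is the pose to reach, as a shift and turn from the pose measured when the call began; what a row does not reach only later rows make up. A row lasts 1/10 s, in which the tool goes at most 50 mm and 8.59 degrees, less where a joint would pass 70% of its speed; a pose out of reach is approached as far as the arm can. A call with a gripper value outside its range is refused whole. The fingers move at their own pace and stop on an object; "squeeze" is the grip in N (left out, the last holds). Time passes only in rows, so rows that repeat a pose let the fingers close. It gives the time, the measured TCP pose, the force and the opening at its end, in the units of the state.
- arm.observe(): the state, without advancing time (a new reading comes with each control period).
- arm.get_image(name): name is "scene" or "top"; returns (picture, depth): 420x560x3 uint8, red, green, blue; 420x560 float32, m along the optical axis (not along the pixel's ray), 0 where there is no reading.
- arm.get_calibration(name): a dict with "intrinsics" (3x3 intrinsics, pixels), "D" ([k1, k2, p1, p2, k3] as OpenCV has them; the pictures are not rectified), "rvec" (rotation vector, rad) and "tvec" (3), from world to camera coordinates, as OpenCV has them. Camera axes: x right, y down, z forward; pixel columns grow to the right and rows downward; lengths in m; the calibration is good to about 2 mm. A picture is of the moment at which its call begins. get_calibration takes no time and is no camera call.
- arm.sign_off(): hands the job in, once; it reports no verdict.
The state is a dict: "clock": time; "joints": joint angles; "dq": joint speeds; "joint_efforts": joint torques, N m; "position": TCP position; "ee_rot": TCP orientation; "force": force on the tool from outside, world axes, zero at the start; "ft_torque": the same for the moment, N m; "width": opening from 0.0 (shut) to 1.0 (fully open).
Only numpy, scipy, OpenCV 4.12 (cv2) and the standard library are available. Lean on these libraries where they do the work, as an engineer would, in place of code of your own. Each camera call takes 0.05 s, during which the arm holds its last target. There are 200 camera calls.

## Working session

There is one attempt and no reset: what is moved stays moved. The work goes in short steps, Python scripts to look and compute and a tool call to move; the robot and the scene stay as the last step left them, time stands still between calls to the robot, and variables do not carry over. Pictures are saved under pics/ and viewed, about 8 in all and at most 12, crops included, and the job is handed in when it is done.

Besides the shell and the picture viewer there is one more tool, called as name([rows], argument=value, ...), one row to a line, values as JSON. carry_out: Moves the arm, as the interface text tells. Its arguments: {"type":"object","properties":{"plan":{"type":"array"},"squeeze":{"type":"number"}},"required":["plan"]}

```bash
mkdir -p pics; cat > h.py <<'E'
import numpy as np,cv2
from cell import arm
from scipy.spatial.transform import Rotation as R
def cal(n):
    c=arm.get_calibration(n);return np.array(c["intrinsics"]),np.array(c["D"]),R.from_rotvec(np.ravel(c["rvec"])).as_matrix(),np.ravel(c["tvec"])
def cloud(n,depth):
    K,D,Rm,t=cal(n);h,w=depth.shape
    u,v=np.meshgrid(np.arange(w),np.arange(h))
    p=cv2.undistortPoints(np.stack([u,v],-1).reshape(-1,1,2).astype(float),K,D).reshape(h,w,2)
    P=np.dstack([p*depth[...,None],depth])
    return (P-t)@Rm
def atz(n,uv,z):
    K,D,Rm,t=cal(n);p=cv2.undistortPoints(np.array(uv,float).reshape(-1,1,2),K,D).reshape(-1,2)
    d=np.c_[p,np.ones(len(p))]@Rm;o=-Rm.T@t
    return o+d*((z-o[2])/d[:,2])[:,None]
def proj(n,P):
    K,D,Rm,t=cal(n);return cv2.projectPoints(np.array(P,float).reshape(-1,1,3),cv2.Rodrigues(Rm)[0],t,K,D)[0].reshape(-1,2)
E
python3 - <<'E'
from h import *
for n in("top","scene"):
    p,d=arm.get_image(n);np.savez(n+"0.npz",p=p,d=d);cv2.imwrite(f"pics/{n}0.png",cv2.resize(p[...,::-1],(800,600),interpolation=cv2.INTER_CUBIC))
    K,D,Rm,t=cal(n);print(n,-Rm.T@t,K[0,0],D)
print(arm.observe(),arm.tip_reach)
E
```

```text
top [ 0.30036592 -0.00679886  1.41324164] 520.2356379244519 [-0.16007685  0.          0.          0.          0.        ]
scene [ 1.47837583 -0.07291203  0.73988127] 515.2191705643271 [-0.16838627  0.          0.          0.          0.        ]
{'clock': 0.1, 'joints': array([ 1.13239713,  0.43515881,  0.02496594,  1.57397142, -0.01158958,
        1.1339965 , -0.07510776]), 'dq': array([-1.36843814e-03, -9.39980319e-04,  3.30475641e-05, -2.65719310e-03,
       -1.40031948e-03, -2.64352353e-04,  7.60477550e-06]), 'joint_efforts': array([ 3.36451056e-03, -6.69115520e+01,  9.88016725e-01, -3.15143824e+01,
       -6.05513714e-02,  3.74378229e-02,  9.31742875e-05]), 'position': array([ 0.20579772, -0.58977568,  0.2915333 ]), 'ee_rot': array([-3.09611017e+00, -5.24671916e-01,  5.68949468e-04]), 'force': array([-0.07278977, -0.05010685,  0.07512169]), 'ft_torque': array([-0.00660917, -0.00578894, -0.01082504]), 'width': 1.0021867261322899} 0.0655
```

View pics/top0.png

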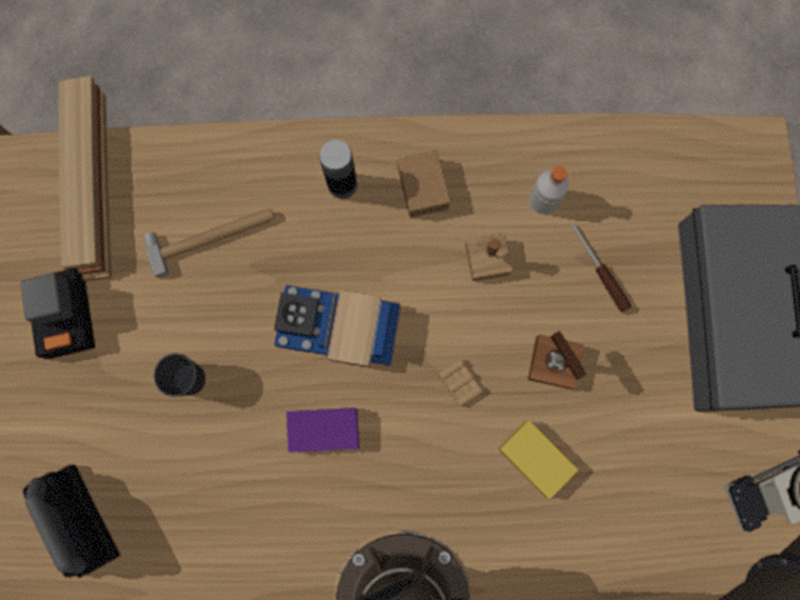

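View pics/scene0.png

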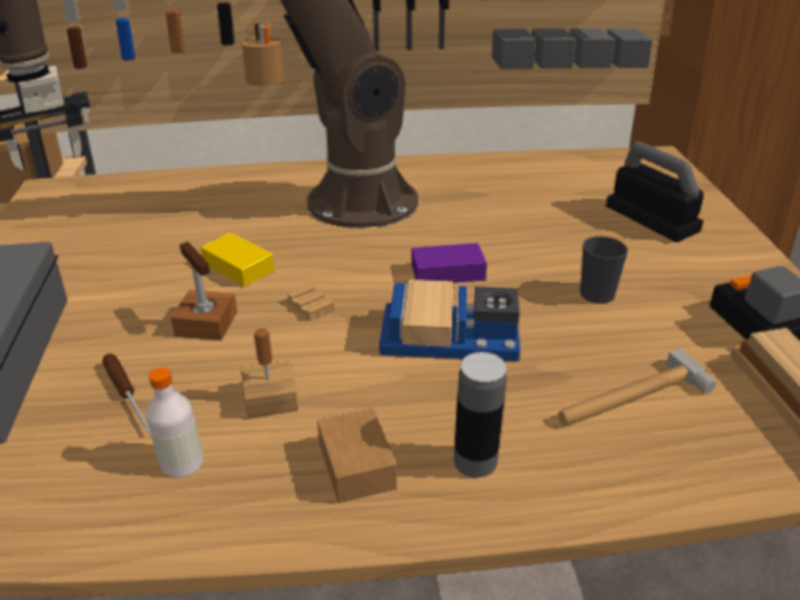

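The top view shows the key's bar at about (567,355) over its brown holder at (557,360), and the vise housing with its socket at about (298,313). The scene view confirms both: key (195,265), socket (497,298).

```bash
python3 - <<'E'
from h import *
z=np.load("top0.npz");p,d=z["p"],z["d"];C=cloud("top",d)
def box(c,r):return C[c[1]-r:c[1]+r,c[0]-r:c[0]+r].reshape(-1,3)
k=box((398,250),28);b=k[(k[:,2]>.128)&(k[:,2]<.16)]
print("bar",len(b),b.mean(0),np.median(b[:,2]));r=cv2.minAreaRect(b[:,:2].astype(np.float32)*1000);print(r,cv2.boxPoints(r))
h=k[(k[:,2]>.033)&(k[:,2]<.047)];r=cv2.minAreaRect(h[:,:2].astype(np.float32)*1000);print("holder",r)
v=box((209,219),30);t=v[(v[:,2]>.074)&(v[:,2]<.086)];r=cv2.minAreaRect(t[:,:2].astype(np.float32)*1000);print("housing",len(t),np.median(t[:,2]),r)
v=box((240,228),55);t=v[(v[:,2]>.015)&(v[:,2]<.1)];r=cv2.minAreaRect(t[:,:2].astype(np.float32)*1000);print("vise",r,cv2.boxPoints(r))
a=cv2.resize(p[190:250,180:290],(800,436),interpolation=cv2.INTER_CUBIC)
b_=cv2.resize(p[220:280,350:460],(800,436),interpolation=cv2.INTER_CUBIC)[:160*2+116]
cv2.imwrite("pics/topv.png",np.vstack([cv2.resize(p[192:237,185:285],(800,360),interpolation=cv2.INTER_CUBIC),cv2.resize(p[227:257,360:460],(800,240),interpolation=cv2.INTER_CUBIC)])[...,::-1])
z=np.load("scene0.npz");p,d=z["p"],z["d"];C=cloud("scene",d)
k=box((138,190),30);b=k[(k[:,2]>.115)&(k[:,2]<.16)];r=cv2.minAreaRect(b[:,:2].astype(np.float32)*1000);print("sbar",len(b),b.max(0),b.min(0),r)
v=box((348,208),25);t=v[(v[:,2]>.074)&(v[:,2]<.086)];r=cv2.minAreaRect(t[:,:2].astype(np.float32)*1000);print("shousing",len(t),np.median(t[:,2]),r)
cv2.imwrite("pics/scv.png",np.vstack([cv2.resize(p[190:250,260:370],(800,436),interpolation=cv2.INTER_CUBIC)])[...,::-1])
E
```

```text
bar 294 [ 0.43257506 -0.29900005  0.1413316 ] 0.14230439237208753
((432.9034423828125, -300.2138671875), (90.3365478515625, 19.281335830688477), 27.720809936523438) [[ 388.43488 -312.69037]
 [ 397.40387 -329.75867]
 [ 477.372   -287.73737]
 [ 468.403   -270.66907]]
holder ((432.7952575683594, -299.59552001953125), (85.4154052734375, 87.04573059082031), 75.03595733642578)
housing 570 0.07916818518185909 ((527.3070678710938, 167.04483032226562), (97.76604461669922, 86.37998962402344), 78.0203857421875)
vise ((510.3562316894531, 110.78872680664062), (226.78744506835938, 132.4444122314453), 79.3115005493164) [[424.25192   11.644569]
 [554.39844  -12.919807]
 [596.4606   209.93289 ]
 [466.31403  234.49725 ]]
sbar 260 [ 0.48016998 -0.27138741  0.14665688] [ 0.39641275 -0.32740794  0.11526151] ((437.28912353515625, -298.20159912109375), (93.75997161865234, 19.090652465820312), 29.203533172607422)
shousing 507 0.07957194427391782 ((529.1181030273438, 173.07579040527344), (90.93202209472656, 78.07588958740234), 81.30548095703125)
```

View pics/topv.png

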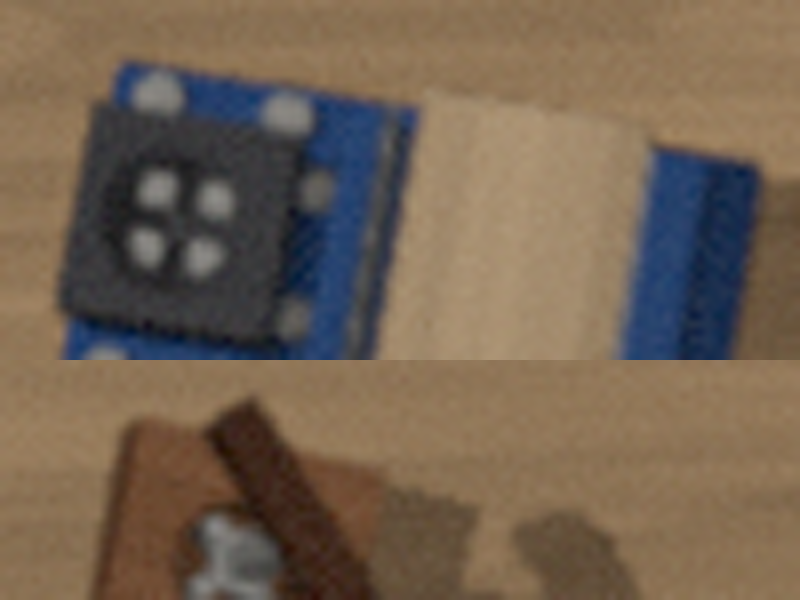

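View pics/scv.png

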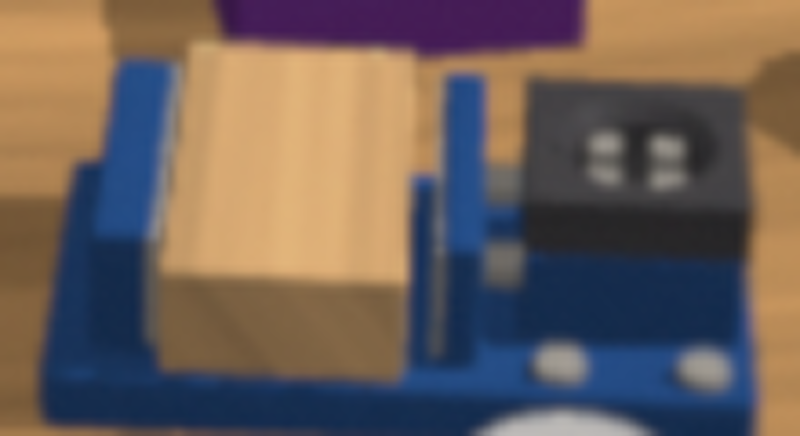

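Crops: the four bright lands sit at top-crop (158,188), (216,200), (203,256), (147,248) and show the plus slot nearly parallel to the vise. In the scene crop, the slot crossing is at about (636,161).

```bash
python3 - <<'E'
from h import *
c=lambda q,x0,y0,s:[((u+.5)/s-.5+x0,(v+.5)/s-.5+y0) for u,v in q]
L=atz("top",c([(158,188),(216,200),(203,256),(147,248)],185,192,8),.072)
print("lands",L.mean(0),L); 
e=lambda a,b:np.degrees(np.arctan2(*(L[a]-L[b])[1::-1]))
print("edges",e(0,1)-90,e(3,2)-90,e(0,3),e(1,2),"diag",e(0,2)-45, e(1,3)+45)
print("scene",atz("scene",c([(636,161)],260,190,800/110),.072))
H=atz("top",c([(97,105),(303,143),(272,345),(62,305)],185,192,8),.08);print("housing",H.mean(0))
B=atz("top",c([(120,65),(415,105),(655,145),(762,162)],185,192,8),.025)
E=atz("top",c([(416,112),(375,358)],185,192,8),.072)
f=lambda a,b:np.degrees(np.arctan2(b[1]-a[1],b[0]-a[0]))
print("visex: base edge",f(B[3],B[0])-90,f(B[1],B[0])-90,"jaw",f(E[1],E[0]),"housing",f(H[1],H[0])-90,f(H[2],H[3])-90,f(H[3],H[0]),f(H[2],H[1]))
E
```

```text
lands [0.5288605  0.18036345 0.072     ] [[0.54070501 0.1879305  0.072     ]
 [0.53619684 0.16878538 0.072     ]
 [0.51770413 0.17314308 0.072     ]
 [0.52083604 0.19159487 0.072     ]]
edges -13.25025522691648 -9.633264444111703 -10.449461661832373 -13.259527456165577 diag -12.262757515583907 -11.04213983447265
scene [[0.52823452 0.18290452 0.072     ]]
housing [0.52711228 0.17850761 0.08      ]
visex: base edge -10.260767333630653 -9.39518665026938 jaw -10.042156053950539 housing -12.090986700150026 -12.203943184668333 -9.823498598104896 -9.087997489974134
```

carry_out([
  [6, 7, 0, 0.07, 9.1],
  [12, 15, 0, 0.148, 9.1],
  [18, 22, 0, 0.148, 9.1],
  [22.7, 29, 0, 0.148, 9.1],
  [22.7, 29, 0, 0.148, 9.1],
  [22.7, 29, 0, 0.148, 9.1],
  [22.7, 29, 0, 0.148, 9.1],
])

```text
clock: 0.8
position: [0.4222, -0.3127, 0.2914]
ee_rot: [-3.049, -0.752, 0.001]
force: [0.9, -0.8, 0.7]
width: 0.992
```

carry_out([
  [1.1, 1.3, 0, 0, 9.1],
  [1.1, 1.3, -2.5, 0, 9.1],
  [1.1, 1.3, -6, 0, 6],
  [1.1, 1.3, -9.5, 0, 5],
  [1.1, 1.3, -11.1, 0, 5],
  [1.1, 1.3, -11.1, 0, 5],
  [1.1, 1.3, -11.1, 0, 5],
])

```text
clock: 1.5
position: [0.4334, -0.2997, 0.1807]
ee_rot: [-3.049, -0.752, 0.001]
force: [0.1, -0.1, 0.3]
width: 0.607
```

```bash
python3 - <<'E'
from h import *
o=arm.observe();print({k:np.round(o[k],4) for k in("position","joints","width","force")})
for n in["scene"]:
    p,d=arm.get_image(n)
    cv2.imwrite("pics/g1.png",cv2.resize(p[120:255,50:230],(800,600),interpolation=cv2.INTER_CUBIC)[...,::-1])
E
```

```text
{'position': array([ 0.4334, -0.2997,  0.1807]), 'joints': array([ 0.6183,  0.4113, -0.1505,  1.9318,  0.0822,  0.8062, -0.6641]), 'width': np.float64(0.6072), 'force': array([ 0.0672, -0.1416,  0.2697])}
```

View pics/g1.png

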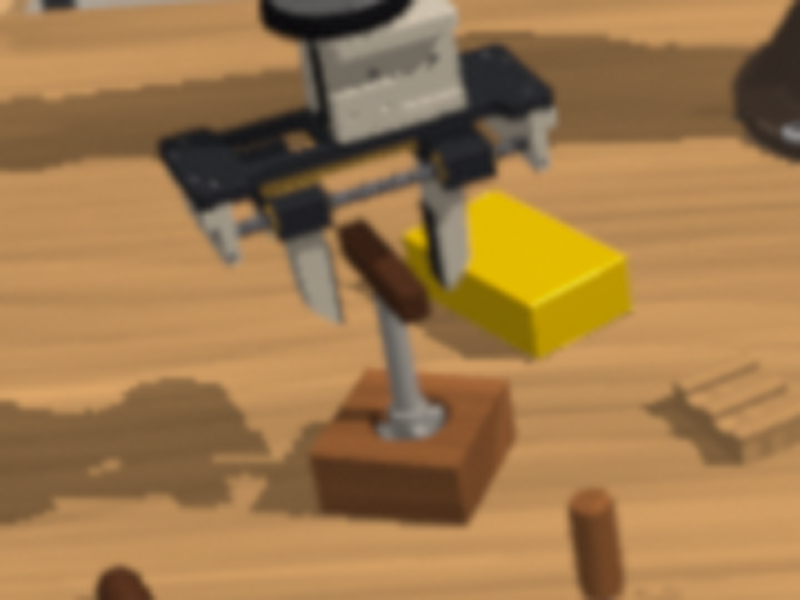

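The open fingers straddle the bar symmetrically. At the socket I'll take the +90° orientation (q7 ≈ -0.7), which leaves room to turn clockwise. Closing now.

carry_out([
  [0, 0, 0, 0, 0],
  [0, 0, 0, 0, 0],
  [0, 0, 0, 0, 0],
  [0, 0, 0, 0, 0],
  [0, 0, 0, 0, 0],
  [0, 0, 0, 0, 0],
  [0, 0, 1, 0, 0],
  [0, 0, 3, 0, 0],
  [0, 0, 6, 0, 0],
  [0, 0, 9, 0, 0],
  [0, 0, 11.5, 0, 0],
  [0, 0, 11.5, 0, 0],
], squeeze=40)

```text
clock: 2.75
position: [0.435, -0.3005, 0.3]
ee_rot: [3.047, 0.751, 0.007]
force: [0.8, 0.2, -3.5]
width: 0.193
```

carry_out([
  [1, 4, 0, 0.1, 0],
  [2, 8, 0, 0.2, 0],
  [3, 12.5, 0, 0.3, 0],
  [3.9, 17, 0, 0.4, 0],
  [4.8, 21.5, 0, 0.5, 0],
  [5.7, 26, 0, 0.6, 0],
  [6.6, 30.5, 0, 0.7, 0],
  [7.5, 35, 0, 0.8, 0],
  [8.4, 39.5, 0, 0.883, 0],
  [9, 44, 0, 0.883, 0],
  [9.3, 47, 0, 0.883, 0],
  [9.3, 48.1, 0, 0.883, 0],
  [9.3, 48.1, 0, 0.883, 0],
  [9.3, 48.1, 0, 0.883, 0],
  [9.3, 48.1, 0, 0.883, 0],
])

```text
clock: 4.25
position: [0.5282, 0.1783, 0.2996]
ee_rot: [2.437, 1.979, 0.006]
force: [0.1, 0.1, -2.3]
width: 0.192
```

```bash
python3 - <<'E'
from h import *
o=arm.observe();print({k:np.round(o[k],4) for k in("position","joints","width","force")});T=R.from_rotvec(o["ee_rot"]).as_matrix();print(T)
p,d=arm.get_image("scene");np.savez("s2.npz",p=p,d=d)
q=proj("scene",o["position"]+np.outer([.047,.165],T[:,2]));print(q);print(proj("scene",[[.528,.181,.08]]))
cv2.imwrite("pics/g2.png",cv2.resize(p[105:240,250:430],(800,600),interpolation=cv2.INTER_CUBIC)[...,::-1])
E
```

```text
{'position': array([0.5282, 0.1783, 0.2996]), 'joints': array([-0.0303,  0.371 , -0.5261,  1.6997,  0.205 ,  1.1214, -0.8225]), 'width': np.float64(0.1916), 'force': array([ 0.0572,  0.0831, -2.2807])}
[[ 2.05381853e-01  9.78672384e-01  4.31960170e-03]
 [ 9.78680148e-01 -2.05387872e-01  9.94719732e-04]
 [ 1.86069853e-03  4.02321105e-03 -9.99990176e-01]]
[[350.73942136 140.99580833]
 [347.08214959 188.76728585]]
[[346.42888872 208.8136047 ]]
```

View pics/g2.png

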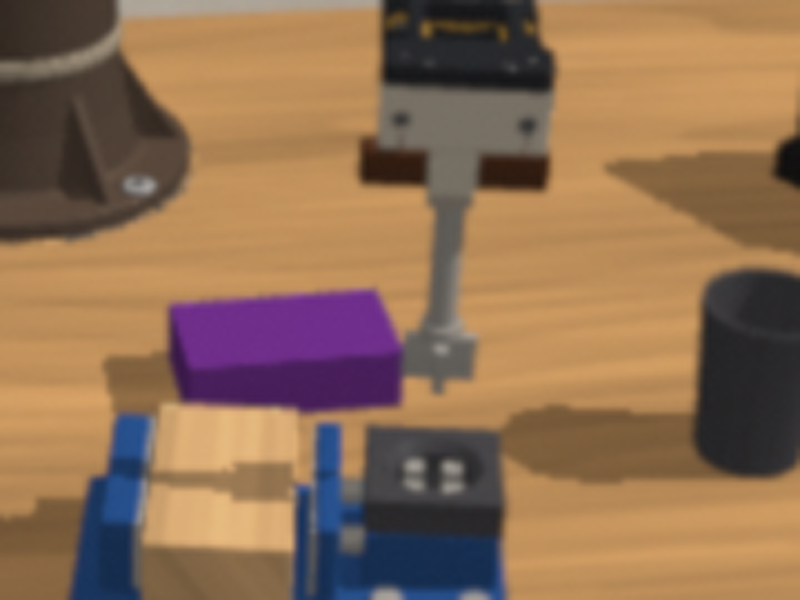

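```bash
python3 - <<'E'
from h import *
p=np.load("s2.npz")["p"]
print("foot",atz("scene",[(348.3,189.5)],.1346),"bar",atz("scene",[(352.0,141)],.2526))
cv2.imwrite("pics/g3.png",np.hstack([cv2.resize(p[172:197,332:364],(400,312),interpolation=cv2.INTER_CUBIC),cv2.resize(p[197:222,332:364],(400,312),interpolation=cv2.INTER_CUBIC)])[...,::-1])
E
```

```text
foot [[0.53213318 0.18048533 0.1346    ]] bar [[0.52858984 0.18098269 0.2526    ]]
```

View pics/g3.png

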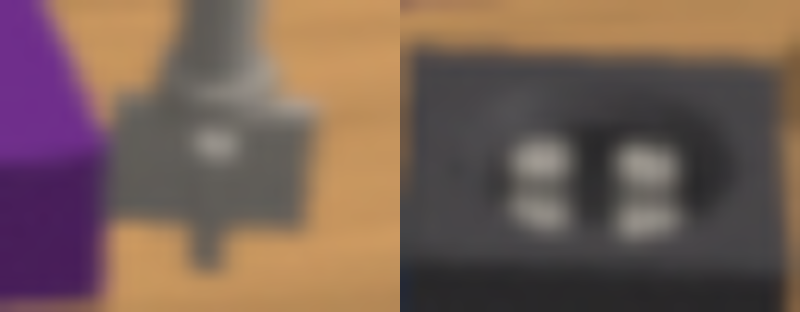

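The key's foot midpoint is at crop (204,222). The slot crossing is at crop (594,191).

```bash
python3 - <<'E'
from h import *
print(atz("scene",[(347.86,189.34)],.1346),atz("scene",[(347.06,211.8)],.072),arm.observe()["position"])
p,d=arm.get_image("top");C=cloud("top",d)
q=proj("top",[[.528,.178,.262]])[0].round().astype(int);print(q)
b=C[q[1]-35:q[1]+35,q[0]-35:q[0]+35].reshape(-1,3);b=b[(b[:,2]>.25)&(b[:,2]<.275)];print(len(b),b.min(0),b.max(0),b.mean(0))
E
```

```text
[[0.53136856 0.17965548 0.1346    ]] [[0.52861801 0.18291748 0.072     ]] [0.52819669 0.17843887 0.29978201]
[197 206]Traceback (most recent call last):
  File "<stdin>", line 5, in <module>
    return umr_minimum(a, axis, None, out, keepdims, initial, where)
ValueError: zero-size array to reduction operation minimum which has no identity
```

carry_out([
  [-0.05, 0.15, -1.5, 0, 0],
  [-0.12, 0.32, -3.5, 0, 0],
  [-0.12, 0.32, -4.8, 0, 0],
  [-0.12, 0.32, -4.8, 0, 0],
  [-0.12, 0.32, -5.1, 0, 0],
  [-0.12, 0.32, -5.3, 0, 0],
  [-0.12, 0.32, -5.5, 0, 0],
  [-0.12, 0.32, -5.7, 0, 0],
  [-0.12, 0.32, -5.7, 0, 0],
])

```text
clock: 5.25
position: [0.5273, 0.1819, 0.243]
ee_rot: [2.437, 1.979, 0.008]
force: [1.6, 0.7, -3.3]
width: 0.195
```

carry_out([
  [0, 0, -0.2, 0, 0],
  [0, 0, -0.4, 0, 0],
  [0, 0, -0.5, 0, 0],
  [0, 0, -0.6, 0, 0],
  [0, 0, -0.7, 0, 0],
  [0, 0, -0.7, 0, 0],
])

```text
clock: 5.85
position: [0.5273, 0.1819, 0.2359]
ee_rot: [2.437, 1.979, 0.008]
force: [1.2, -1.1, -3.6]
width: 0.197
```

carry_out([
  [0, 0, -0.1, 0, 0],
  [0, 0, -0.2, 0, 0],
  [0, 0, -0.3, 0, 0],
  [0, 0, -0.4, 0, 0],
  [0, 0, -0.4, 0, 0],
])

```text
clock: 6.35
position: [0.5273, 0.1819, 0.2317]
ee_rot: [2.437, 1.979, 0.008]
force: [1.1, 0.4, -4.3]
width: 0.192
```

carry_out([
  [0, 0, -0.1, 0, 0],
  [0, 0, -0.2, 0, 0],
  [0, 0, -0.3, 0, 0],
  [0, 0, -0.4, 0, 0],
  [0, 0, -0.4, 0, 0],
  [0, 0, -0.4, 0, 0],
])

```text
clock: 6.95
position: [0.5277, 0.1821, 0.2286]
ee_rot: [2.437, 1.979, 0.01]
force: [-0.4, -0.8, 5.5]
width: 0.193
```

Contact is at TCP z 0.2286, so the foot is about 17 mm below the mouth and looks home. Next, turn clockwise with light pressure.

carry_out([
  [0, 0, -0.2, -0.05, 0],
  [0, 0, -0.2, -0.1, 0],
  [0, 0, -0.2, -0.15, 0],
  [0, 0, -0.2, -0.2, 0],
  [0, 0, -0.2, -0.25, 0],
  [0, 0, -0.2, -0.3, 0],
  [0, 0, -0.2, -0.3, 0],
])

```text
clock: 7.65
position: [0.5282, 0.1827, 0.2285]
ee_rot: [2.705, 1.589, 0.013]
force: [-1.7, -1.6, 15.3]
width: 0.191
```

```bash
cat > st.py <<'E'
from h import *
o=arm.observe();T=R.from_rotvec(o["ee_rot"]).as_matrix()
print(o["clock"],"pos",o["position"].round(4),"yaw",np.arctan2(T[1,0],T[0,0]).round(4),"F",o["force"].round(1),"M",o["ft_torque"].round(3),"w",o["width"].round(3),"j",o["joints"].round(2))
E
python3 st.py
```

```text
Traceback (most recent call last):
  File "st.py", line 3, in <module>
    print(o["clock"],"pos",o["position"].round(4),"yaw",np.arctan2(T[1,0],T[0,0]).round(4),"F",o["force"].round(1),"M",o["ft_torque"].round(3),"w",o["width"].round(3),"j",o["joints"].round(2))
                                                                                                                                                   ^^^^^^^^^^^^^^^^
AttributeError: 'float' object has no attribute 'round'
```

```bash
sed -i 's/o\["width"\].round(3)/round(float(o["width"]),3)/' st.py; python3 st.py; python3 - <<'E'
from h import *
p,d=arm.get_image("scene");np.savez("s3.npz",p=p,d=d)
cv2.imwrite("pics/g4.png",cv2.resize(p[150:255,260:400],(800,600),interpolation=cv2.INTER_CUBIC)[...,::-1])
E
```

```text
7.65 pos [0.5282 0.1827 0.2285] yaw 1.0626 F [-1.7 -1.6 15.3] M [-0.419  0.593  0.04 ] w 0.191 j [-0.11  0.43 -0.44  1.8   0.22  0.96 -1.15]
```

View pics/g4.png

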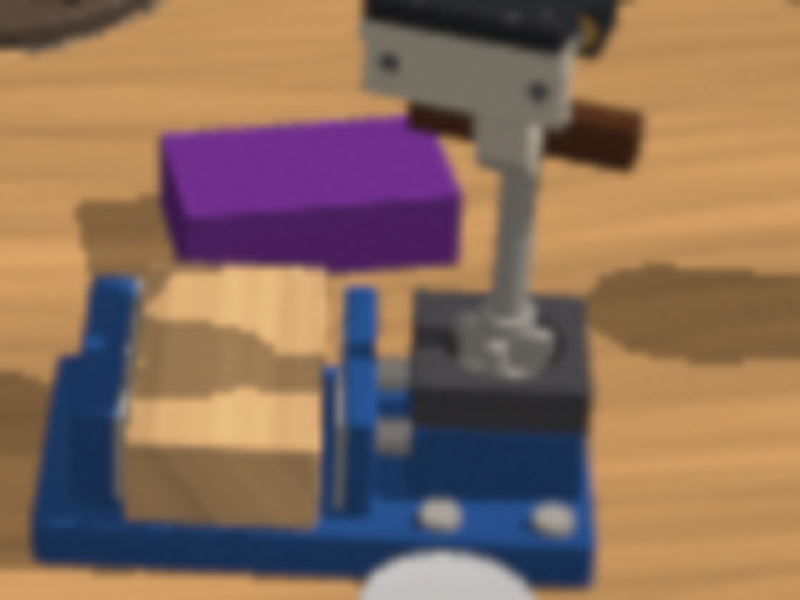

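The wings sit low in the mouth, and the gap between jaw and batten has shrunk from about 4.5 px to 3.3 px. Continuing the turn.

carry_out([
  [0, 0, -0.1, -0.05, 0],
  [0, 0, -0.1, -0.1, 0],
  [0, 0, -0.1, -0.15, 0],
  [0, 0, -0.1, -0.2, 0],
  [0, 0, -0.1, -0.25, 0],
  [0, 0, -0.1, -0.3, 0],
])

```text
clock: 8.3
position: [0.5283, 0.1832, 0.2285]
ee_rot: [2.911, 1.166, 0.014]
force: [-0.7, -0.5, 8.5]
width: 0.19
```

```bash
python3 st.py
```

```text
8.3 pos [0.5283 0.1832 0.2285] yaw 0.7622 F [-0.7 -0.5  8.5] M [-0.263  0.502  0.181] w 0.19 j [-0.16  0.42 -0.37  1.8   0.19  0.95 -1.42]
```

Mz is 0.18, matching the screw friction. On in small steps.

carry_out([
  [0, 0, -0.1, -0.05, 0],
  [0, 0, -0.1, -0.1, 0],
  [0, 0, -0.1, -0.15, 0],
  [0, 0, -0.1, -0.2, 0],
])

```text
clock: 8.7
position: [0.5283, 0.1835, 0.2285]
ee_rot: [3.013, 0.867, 0.014]
force: [-2.0, -1.8, 8.2]
width: 0.194
```

```bash
python3 st.py
```

```text
8.7 pos [0.5283 0.1835 0.2285] yaw 0.5605 F [-2.  -1.8  8.2] M [-0.296  0.384  0.145] w 0.194 j [-0.2   0.41 -0.32  1.8   0.16  0.95 -1.6 ]
```

carry_out([
  [0, 0, -0.1, -0.04, 0],
  [0, 0, -0.1, -0.08, 0],
  [0, 0, -0.1, -0.12, 0],
])

```text
clock: 9.0
position: [0.5284, 0.1838, 0.2285]
ee_rot: [3.06, 0.683, 0.015]
force: [-2.9, -1.5, 8.1]
width: 0.195
```

```bash
python3 st.py
```

```text
9.0 pos [0.5284 0.1838 0.2285] yaw 0.4392 F [-2.9 -1.5  8.1] M [-0.384  0.449  0.17 ] w 0.195 j [-0.22  0.41 -0.29  1.8   0.15  0.94 -1.71]
```

carry_out([
  [0, 0, -0.1, -0.04, 0],
  [0, 0, -0.1, -0.08, 0],
  [0, 0, -0.1, -0.12, 0],
])

```text
clock: 9.3
position: [0.5284, 0.184, 0.2285]
ee_rot: [3.095, 0.496, 0.016]
force: [-1.7, -1.2, 8.6]
width: 0.189
```

```bash
python3 st.py
```

```text
9.3 pos [0.5284 0.184  0.2285] yaw 0.318 F [-1.7 -1.2  8.6] M [-0.396  0.49   0.145] w 0.189 j [-0.24  0.41 -0.26  1.8   0.14  0.94 -1.82]
```

carry_out([
  [0, 0, -0.1, -0.03, 0],
  [0, 0, -0.1, -0.06, 0],
  [0, 0, -0.1, -0.09, 0],
])

```text
clock: 9.6
position: [0.5285, 0.1842, 0.2285]
ee_rot: [3.114, 0.355, 0.016]
force: [-1.5, -1.9, 8.6]
width: 0.193
```

```bash
python3 st.py
```

```text
9.6 pos [0.5285 0.1842 0.2285] yaw 0.2271 F [-1.5 -1.9  8.6] M [-0.392  0.455  0.212] w 0.193 j [-0.26  0.4  -0.24  1.81  0.13  0.94 -1.9 ]
```

carry_out([
  [0, 0, -0.1, -0.03, 0],
  [0, 0, -0.1, -0.05, 0],
])

```text
clock: 9.8
position: [0.5285, 0.1843, 0.2285]
ee_rot: [3.122, 0.276, 0.017]
force: [-1.7, -2.7, 8.2]
width: 0.19
```

```bash
python3 st.py
```

```text
9.8 pos [0.5285 0.1843 0.2285] yaw 0.1762 F [-1.7 -2.7  8.2] M [-0.534  0.547  0.168] w 0.19 j [-0.27  0.4  -0.23  1.81  0.12  0.94 -1.94]
```

carry_out([
  [0, 0, -0.1, -0.03, 0],
  [0, 0, -0.1, -0.06, 0],
])

```text
clock: 10.0
position: [0.5285, 0.1841, 0.2285]
ee_rot: [3.128, 0.181, 0.018]
force: [-1.8, -2.7, 9.6]
width: 0.192
```

```bash
python3 st.py
```

```text
10.0 pos [0.5285 0.1841 0.2285] yaw 0.1155 F [-1.8 -2.7  9.6] M [-0.866  0.676  0.398] w 0.192 j [-0.28  0.4  -0.21  1.81  0.12  0.94 -2.  ]
```

Torque climbed to 0.40 N m, so the jaw is clamped. Hold, check, then ease off and open.

carry_out([
  [0, 0, 0, 0, 0],
  [0, 0, 0, 0, 0],
  [0, 0, 0, 0, 0],
])

```text
clock: 10.3
position: [0.5282, 0.1839, 0.2286]
ee_rot: [3.128, 0.181, 0.017]
force: [-2.1, -2.5, 4.7]
width: 0.191
```

```bash
python3 st.py; python3 - <<'E'
from h import *
p,d=arm.get_image("scene");np.savez("s4.npz",p=p,d=d)
cv2.imwrite("pics/g5.png",cv2.resize(p[150:255,260:400],(800,600),interpolation=cv2.INTER_CUBIC)[...,::-1])
E
```

```text
10.3 pos [0.5282 0.1839 0.2286] yaw 0.1158 F [-2.1 -2.5  4.7] M [-0.687  0.764  0.121] w 0.191 j [-0.28  0.4  -0.21  1.81  0.12  0.94 -2.  ]
```

View pics/g5.png

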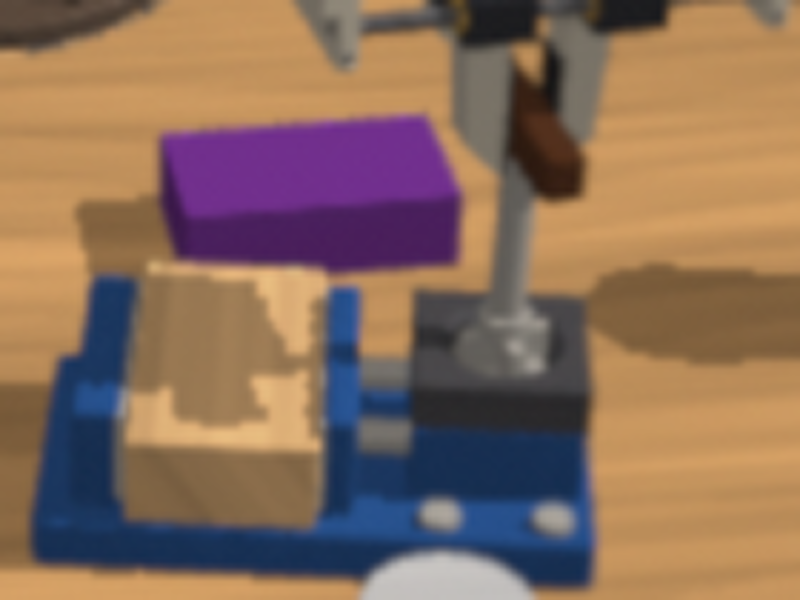

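The jaw now touches the batten with no gap at crop x≈328. One small nudge to confirm the torque.

carry_out([
  [0, 0, -0.05, -0.015, 0],
  [0, 0, -0.05, -0.025, 0],
])

```text
clock: 10.55
position: [0.5283, 0.1838, 0.2285]
ee_rot: [3.129, 0.142, 0.017]
force: [-3.3, -3.1, 7.6]
width: 0.191
```

```bash
python3 st.py
```

```text
10.55 pos [0.5283 0.1838 0.2285] yaw 0.0905 F [-3.3 -3.1  7.6] M [-0.886  0.782  0.335] w 0.191 j [-0.28  0.4  -0.21  1.81  0.12  0.94 -2.02]
```

carry_out([
  [0, 0, 0, 0, 0],
  [0, 0, 0, 0, 0],
  [0, 0, 0, 0, 3],
  [0, 0, 0, 0, 4.5],
  [0, 0, 0, 0, 5],
  [0, 0, 0, 0, 5],
  [0, 0, 1, 0, 5],
  [0, 0, 3, 0, 5],
  [0, 0, 6, 0, 5],
  [0, 0, 9, 0, 5],
  [-3, -3, 11, 0, 5],
  [-7, -8, 11, 0, 5],
  [-11, -13, 11, 0, 5],
  [-15, -18, 11, 0, 5],
  [-15, -22, 11, 0, 5],
  [-15, -22, 11, 0, 5],
  [-15, -22, 11, 0, 5],
  [-15, -22, 11, 0, 5],
])

```text
clock: 12.35
position: [0.3784, -0.0361, 0.3393]
ee_rot: [3.13, 0.14, 0.02]
force: [-0.2, 1.3, 0.2]
width: 0.546
```

```bash
python3 st.py; python3 - <<'E'
from h import *
S,d=arm.get_image("scene");p,dt=arm.get_image("top");C=cloud("top",dt)
q=proj("top",[[.528,.182,.19]])[0].round().astype(int)
b=C[q[1]-35:q[1]+35,q[0]-35:q[0]+35].reshape(-1,3);b=b[(b[:,2]>.17)&(b[:,2]<.21)]
if len(b): print(len(b),np.median(b[:,2]),cv2.minAreaRect(b[:,:2].astype(np.float32)*1000))
cv2.imwrite("pics/g6.png",np.hstack([cv2.resize(S[150:255,260:400],(500,375),interpolation=cv2.INTER_CUBIC),cv2.resize(p[185:260,180:240],(300,375),interpolation=cv2.INTER_CUBIC)])[...,::-1])
E
```

```text
12.35 pos [ 0.3784 -0.0361  0.3393] yaw 0.0892 F [-0.2  1.3  0.2] M [0.071 0.015 0.005] w 0.546 j [ 0.02 -0.02 -0.08  2.04  0.01  1.11 -1.54]
305 0.18908731015956443 ((530.144775390625, 180.6574249267578), (91.15888977050781, 19.27511978149414), 8.463435173034668)
```

View pics/g6.png

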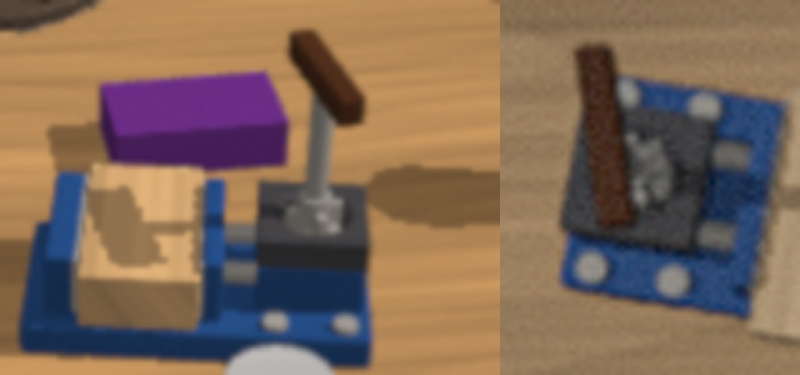

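```bash
python3 -c "
from cell import arm
print(arm.sign_off())"
```

```text
the job is handed in; nothing more can be done
None
```

The key is fully home in the socket, the jaw is closed on the wooden block, and I have handed the job in. It took about 12.5 s of robot time, and sign-off reported no verdict.

**Fitting:** I gripped the key by its bar, lifted it from the holder and lowered it into the socket. It went straight to the slot floor under light pressure (about 8 N on contact, 18 N at most), with no search turning needed.

**Closing:** I turned it clockwise about 1.3 rad. Torque rose from about 0.15–0.2 N m to 0.40 N m as the jaw met the block. A small extra nudge afterwards read 0.34 N m. I then let go and withdrew.

**Last checks:**
- **Key height:** the bar top measures 189 mm, against 190 mm expected when home, and the key stands upright.
- **Jaw and block:** the picture shows the jaw against the block and the block lying flat.
- **Robot:** it is clear of everything.

**Disagreement:** after release the camera put the bar at 0.148 rad, while the gripper had left it at about 0.09 rad. That is either measurement noise or the screw springing back slightly. The clamping force could not be measured after I let go.

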